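# Release the latched key on a goldsmith's bench control unit

### The job

One of the four keys on the bench control unit has been left latched down, so its tool is still switched on. With the fingertips tap each of the four keys lightly in turn, from the left end of the row to the right end as seen from the robot, to feel which one is down, without pushing any standing key in or releasing the latched one yet. Then press the latched key so that it springs up and all four keys stand level; pick nothing up and leave the other things on and around the unit where they are.

Things in the scene. Friction and masses are not known exactly. Their poses are not given: they have to be found in the camera images.
- console: bench control unit, grey steel box 170 mm deep (x) x 260 mm wide (y) x 58 mm high, fixed to the bench; origin: centre of its underside on the bench; x points from its front (robot side) to its back, y to its left. Front half of its flat top: dark panel with the row of four keys. Back half: dial (right), loupe, and handpiece in two forks, up to 92 mm above the bench.
- key_panel (a point): centre of the dark key panel's face, 60 mm above the bench, 50 mm in front of the unit's centre; axes as the unit's. The keys stand in a row along y at +66, +22, -22 and -66 mm from here (left to right, 22 mm gaps), 12 mm above the panel when up, and move straight down only. A push of under 1.5 mm from latched releases nothing.
- key_a: one of four identical white push-push key caps, 22 x 22 mm, sides parallel to the unit's; letters do not tell the order. Origin: centre of top face, z up, 72 mm above the bench when standing up, about 3.8 mm lower when latched. Up: yields from 1.5 N, 0.4 N/mm, bottom at 6.9 mm (4.3 N); latches if pushed over 5.5 mm. Latched: yields from 3 N; pushed to the bottom (4.5 N) and let go, it springs up.
- key_b: one of four identical white push-push key caps, 22 x 22 mm, sides parallel to the unit's; letters do not tell the order. Origin: centre of top face, z up, 72 mm above the bench when standing up, about 3.8 mm lower when latched. Up: yields from 1.5 N, 0.4 N/mm, bottom at 6.9 mm (4.3 N); latches if pushed over 5.5 mm. Latched: yields from 3 N; pushed to the bottom (4.5 N) and let go, it springs up.
- key_c: one of four identical white push-push key caps, 22 x 22 mm, sides parallel to the unit's; letters do not tell the order. Origin: centre of top face, z up, 72 mm above the bench when standing up, about 3.8 mm lower when latched. Up: yields from 1.5 N, 0.4 N/mm, bottom at 6.9 mm (4.3 N); latches if pushed over 5.5 mm. Latched: yields from 3 N; pushed to the bottom (4.5 N) and let go, it springs up.
- key_d: one of four identical white push-push key caps, 22 x 22 mm, sides parallel to the unit's; letters do not tell the order. Origin: centre of top face, z up, 72 mm above the bench when standing up, about 3.8 mm lower when latched. Up: yields from 1.5 N, 0.4 N/mm, bottom at 6.9 mm (4.3 N); latches if pushed over 5.5 mm. Latched: yields from 3 N; pushed to the bottom (4.5 N) and let go, it springs up.
- handpiece: grey metal motor handpiece, 140 mm long, 26 mm thick, lying along the control unit's y axis in two forks at the back of the unit's top; origin: middle of its axis, about 79 mm above the bench
- loupe: black eye loupe, 34 mm across, 30 mm high, standing on the back of the control unit's top; origin: centre of its underside
- tumbler: drinking glass, 72 mm across, 105 mm high, on the bench left of the unit; origin: centre of its underside
- pot: small white lidded pot, 52 mm across, 48 mm high, on the bench right of the unit; origin: centre of its underside
- bur_block: wooden block 40 x 66 x 26 mm full of upright burs (about 52 mm high in all), on the bench right of the unit; origin: centre of its underside
- file: flat file with wooden handle, 200 mm long, 20 mm high, lying on the bench in front of the unit; origin under the root of the blade, on the bench; its x axis points along the blade
- steel_block: flat steel bench block 60 x 60 x 20 mm, on the bench in front of the unit to the right; origin: centre of its underside
- pliers: pliers with red handles, 150 mm long, 11 mm high, lying on the bench in front of the unit to the left; origin: under their rivet

How it is judged:
By the outcome, as a careful person would: the job done as asked, in the order asked, and still so for the second after the job is handed in, with the robot touching nothing.
It also fails if it takes over 48 s, if anything falls off the work surface, if the arm or the gripper's body presses on something with over 40 N, if the wrist force passes 120 N, or if a joint passes its speed limit or range.

### The arm

A 6-joint arm with a two-finger parallel gripper is mounted at the origin on the work surface. World frame = base frame: x ahead of the robot, y to its left, z up, the work surface at z = 0. Lengths are in m, angles in rad, forces in N, time in s.
With the tool pointing down it reaches from about 0.3 to 0.775 m from the base axis. Payload 14.6 kg.
Tool frame: the origin (TCP) lies on the centre line of the jaws, within the pads' length; the fingertips stand 11 mm ahead of it and the grasp point (between the pads) lies 8 mm behind it; y points along the fingers, x is the direction in which the jaws open and shut, and the axes are right-handed (so a half turn about y gives the same grasp; the last joint's range is limited). The gripper opens to 94 mm and grips with 3 to 60 N. Pads are 16 mm wide; open, the fingers measure 119 mm over their backs; the gripper's body (75 mm by 177 mm) begins 78 mm behind the grasp point.
Start: joints at [1.09, 0.3, 1.521, -0, 1.321, -0.067], TCP at [0.221, 0.504, 0.216] pointing down, gripper open.
Joint ranges: [-3.03, 3.03], [-0.79, 2.21], [0.23, 2.52], [-1.04, 4.18], [0, 3.07], [-2.55, 2.55]. Speed limits (rad/s): [2.22, 2.22, 2.57, 3.14, 3.14, 3.14].

### API

Orientations are given as [roll, pitch, yaw] about the fixed x, y, z axes, in that order (R = Rz(yaw) Ry(pitch) Rx(roll)).
In Python, from station import ctrl, imaging gives the robot as it stands. The module is installed in compiled form; this text tells all that it offers.
- The arm moves only by the tool apply_moves, never from a script. Its argument "deltas" is a list of rows, each an object with "dp": the shift along the tool's x, y, z in m, a list of three; "roll": the turn about the tool's y in rad; "grip": the closure, from -1 (fully open) to 1 (shut). In form: [{"dp": [tx, ty, tz], "roll": roll, "grip": grip}, ...]. A call has 1 to 10 rows; each row shifts and turns the commanded pose from where the row before left it, along the tool's axes as they then stand; what a row does not reach is not made up. A row lasts 1/8 s, in which the tool goes at most 62.5 mm and 10.7 degrees, less where a joint would pass 70% of its speed; a pose out of reach is approached as far as the arm can. A call with a gripper value outside its range is refused whole. The fingers move at their own pace and stop on an object; "newtons" is the grip in N (left out, the last holds). Time passes only in rows, so rows that do not move let the fingers close. It gives the time, the measured TCP pose, the force and the opening at its end, in the units of the state.
- ctrl.get_obs(): the state, without advancing time (a new reading comes with each control period).
- imaging.camera(name): name is "side" or "top" or "wrist"; returns the picture (400x640x3 uint8, blue, green, red); there is no depth.
- imaging.camera_info(name): a dict with "K" (3x3 intrinsics, pixels), "world_from_camera" (4x4, takes a point from camera to world coordinates). Camera axes: x right, y down, z forward; pixel columns grow to the right and rows downward; lengths in m; the calibration is good to about 2 mm. The wrist camera is an equidistant fisheye: a pixel r from the principal point sees the ray r / f radians off the axis. A picture is of the moment at which its call begins: read the wrist's pose just before it. camera_info takes no time and is no camera call; for the wrist camera it gives the pose at the moment of the call.
- ctrl.hand_in(): hands the job in, once; it reports no verdict.
The state is a dict: "time_s": time; "qpos": joint angles; "joint_vel": joint speeds; "tau": joint torques, N m; "ee_pos": TCP position; "eef_rot": TCP orientation; "force": force on the tool from outside, world axes, zero at the start; "moment": the same for the moment, N m; "grip_width": finger opening in m.
Only numpy, scipy, OpenCV 4.12 (cv2) and the standard library are available. Lean on these libraries where they do the work, as an engineer would, in place of code of your own. Each camera call takes 0.05 s, during which the arm holds its last target. There are 200 camera calls.

## Working session

There is one attempt and no reset: what is moved stays moved. The work goes in short steps, Python scripts to look and compute and a tool call to move; the robot and the scene stay as the last step left them, time stands still between calls to the robot, and variables do not carry over. Pictures are saved under pics/ and viewed, about 8 in all and at most 12, crops included, and the job is handed in when it is done.

Besides the shell and the picture viewer there is one more tool, called after ">>>" by a JSON object that holds its "api" and its "payload". apply_moves: Moves the arm, as the interface text tells. Its arguments: {"type":"object","properties":{"deltas":{"type":"array"},"newtons":{"type":"number"}},"required":["deltas"]}

```bash
mkdir -p pics
python3 - <<'E'
from station import ctrl, imaging
import cv2, numpy as np
np.set_printoptions(precision=4,suppress=True)
for n in ("top","side"):
    cv2.imwrite(f"pics/{n}0.png",imaging.camera(n)); i=imaging.camera_info(n); print(n,i["K"],i["world_from_camera"])
print(ctrl.get_obs())
E
```

```text
top [[426.0838   0.     318.6441]
 [  0.     426.0838 199.0237]
 [  0.       0.       1.    ]] [[ 0.0212 -0.9902  0.1382  0.4517]
 [-0.9998 -0.0204  0.0074  0.0252]
 [-0.0045 -0.1384 -0.9904  1.0886]
 [ 0.      0.      0.      1.    ]]
side [[454.8177   0.     324.7851]
 [  0.     454.8177 199.21  ]
 [  0.       0.       1.    ]] [[-0.9984 -0.0136  0.0552  0.5152]
 [-0.0529  0.5749 -0.8165  0.6871]
 [-0.0206 -0.8181 -0.5747  0.5464]
 [ 0.      0.      0.      1.    ]]
{'time_s': 0.1, 'qpos': array([ 1.0904,  0.3004,  1.5215,  0.    ,  1.3207, -0.0666]), 'joint_vel': array([ 0.0009, -0.0009, -0.0026, -0.0022,  0.0007,  0.002 ]), 'tau': array([  0.0008, -53.265 , -35.3283,   0.0709,   0.0235,  -0.    ]), 'ee_pos': array([0.221 , 0.5034, 0.216 ]), 'eef_rot': array([-1.5707,  0.001 ,  1.157 ]), 'force': array([ 0.1644, -0.497 ,  0.2133]), 'moment': array([-0.0259, -0.0099,  0.0534]), 'grip_width': 0.09407607601264578}
```

View pics/top0.png

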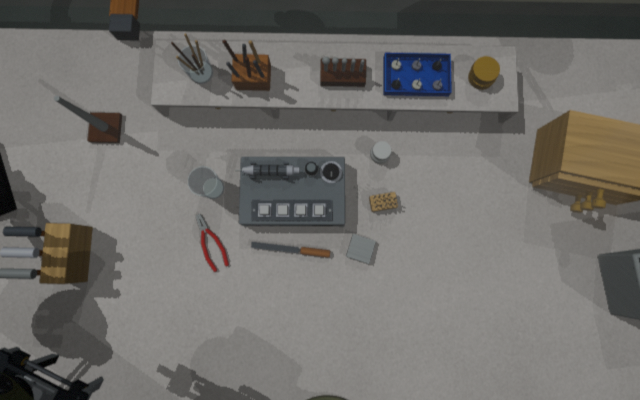

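View pics/side0.png

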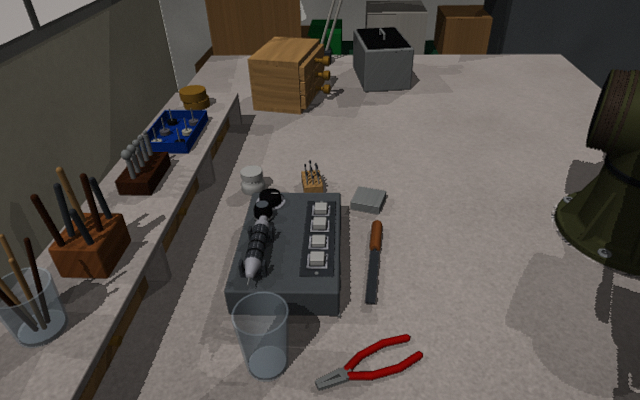

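The top view shows the unit with its four white keys in a row at about (264,210), (282,210), (301,210) and (319,210), with image left being +y. The side view confirms this, and the row is clear of other objects. Next I'll locate the caps by colour and cast rays onto their height.

```bash
cat > h.py <<'E'
from station import ctrl, imaging
import cv2, numpy as np
np.set_printoptions(precision=4,suppress=True)
def ray(n,uv,z):
    i=imaging.camera_info(n); T=i["world_from_camera"]
    d=T[:3,:3]@np.linalg.inv(i["K"])@[uv[0],uv[1],1]; o=T[:3,3]
    return o+d*(z-o[2])/d[2]
E
python3 - <<'E'
from h import *
for n,(x0,y0,x1,y1) in {"top":(250,198,335,222),"side":(300,198,335,275)}.items():
    im=cv2.imread(f"pics/{n}0.png"); g=im.min(2)[y0:y1,x0:x1]
    g4=cv2.resize(g,None,fx=4,fy=4,interpolation=cv2.INTER_CUBIC)
    m=(g4>140).astype(np.uint8)
    c,l,s,ce=cv2.connectedComponentsWithStats(m)
    print(n)
    for k in range(1,c):
        if s[k,4]>150:
            uv=(ce[k]+.5)/4-.5+[x0,y0]; print(uv,s[k,2:]/4,ray(n,uv,.072))
    cv2.imwrite(f"pics/{n}c.png",cv2.resize(im[y0-12:y1+12,x0-12:x1+12],None,fx=5,fy=5,interpolation=cv2.INTER_CUBIC))
E
```

```text
top
[263.491  208.9429] [  7.     6.5  177.75] [0.5668 0.1648 0.072 ]
[282.1232 209.2905] [  8.     7.   213.75] [0.5669 0.12   0.072 ]
[300.4615 209.0328] [  7.75   7.   186.5 ] [0.5685 0.076  0.072 ]
[318.6278 209.2986] [  6.75   7.   180.  ] [0.5687 0.0323 0.072 ]
side
[320.648  207.8821] [10.25  5.   78.75] [0.5667 0.0398 0.072 ]
[317.2047 241.7576] [11.75  5.75 91.  ] [0.5666 0.1318 0.072 ]
[316.7574 252.4152] [12.   1.5 42. ] [0.5656 0.1572 0.072 ]
[316.6562 258.9713] [12.25  4.25 90.25] [0.5648 0.1722 0.072 ]
```

View pics/topc.png

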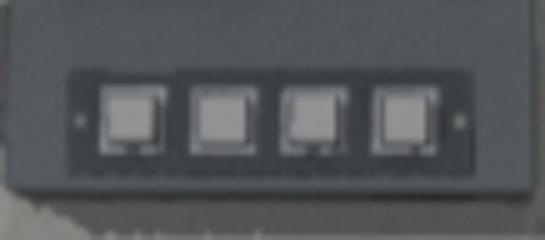

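The top-view spacing is 44 mm as it should be, and the unit's yaw is about +0.014 rad. I'll turn the closed jaws square to the unit first, then go above the left key and look from close by.

>>> {"api": "apply_moves", "payload": {"deltas": [{"dp": [0, 0, 0], "roll": 0.163, "grip": 1}, {"dp": [0, 0, 0], "roll": 0.163, "grip": 1}, {"dp": [0, 0, 0], "roll": 0.163, "grip": 1}, {"dp": [0, 0, 0], "roll": 0.163, "grip": 1}, {"dp": [0, 0, 0], "roll": 0.163, "grip": 1}, {"dp": [0, 0, 0], "roll": 0.163, "grip": 1}, {"dp": [0, 0, 0], "roll": 0.163, "grip": 1}, {"dp": [0, 0, 0], "roll": 0, "grip": 1}], "newtons": 10}}

```text
time_s: 1.1
ee_pos: [0.2211, 0.5035, 0.2162]
eef_rot: [-1.571, 0.0, 0.017]
force: [-0.1, 0.4, 0.2]
grip_width: 0.0175
```

>>> {"api": "apply_moves", "payload": {"deltas": [{"dp": [0.034, 0, -0.034], "roll": 0, "grip": 1}, {"dp": [0.034, 0, -0.034], "roll": 0, "grip": 1}, {"dp": [0.034, 0, -0.034], "roll": 0, "grip": 1}, {"dp": [0.034, 0, -0.034], "roll": 0, "grip": 1}, {"dp": [0.034, 0, -0.034], "roll": 0, "grip": 1}, {"dp": [0.034, 0, -0.034], "roll": 0, "grip": 1}, {"dp": [0.034, 0, -0.034], "roll": 0, "grip": 1}, {"dp": [0.034, 0.02, -0.034], "roll": 0, "grip": 1}, {"dp": [0.034, 0.02, -0.034], "roll": 0, "grip": 1}, {"dp": [0.034, 0.02, -0.034], "roll": 0, "grip": 1}]}}

```text
time_s: 2.35
ee_pos: [0.5675, 0.1678, 0.1557]
eef_rot: [-1.571, 0.0, 0.021]
force: [-0.7, 0.4, 0.3]
grip_width: 0.0006
```

>>> {"api": "apply_moves", "payload": {"deltas": [{"dp": [0, 0.02, 0], "roll": 0, "grip": 1}, {"dp": [0, 0, 0], "roll": 0, "grip": 1}, {"dp": [0, 0, 0], "roll": 0, "grip": 1}]}}

```text
time_s: 2.72
ee_pos: [0.5666, 0.1695, 0.1374]
eef_rot: [-1.571, -0.001, 0.018]
force: [0.2, 1.2, 1.2]
grip_width: 0.0004
```

Run:
```python
from h import *
o=ctrl.get_obs(); print({k:o[k] for k in("time_s","ee_pos","eef_rot","force","grip_width","qpos")})
cv2.imwrite("pics/w1.png",imaging.camera("wrist")); i=imaging.camera_info("wrist"); print(i)
```

```text
{'time_s': 2.725, 'ee_pos': array([0.5666, 0.1695, 0.1374]), 'eef_rot': array([-1.5706, -0.0009,  0.0184]), 'force': array([0.1911, 1.2047, 1.249 ]), 'grip_width': 0.00041429625300989454, 'qpos': array([ 0.2288,  0.4631,  1.4871, -0.    ,  1.1905,  0.2104])}
{'K': array([[309.7069,   0.    , 324.3521],
       [  0.    , 309.7069, 197.6423],
       [  0.    ,   0.    ,   1.    ]]), 'world_from_camera': array([[ 0.9998,  0.0177,  0.006 ,  0.5653],
       [ 0.0187, -0.9639, -0.2655,  0.2479],
       [ 0.0011,  0.2655, -0.9641,  0.3046],
       [ 0.    ,  0.    ,  0.    ,  1.    ]])}
```

View pics/w1.png

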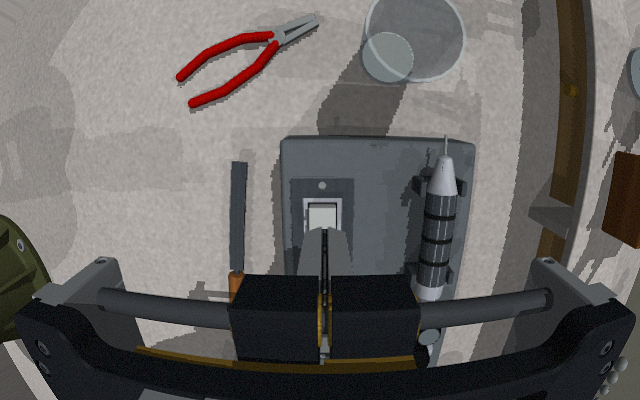

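The wrist view shows the left key at about (322,215), with the fingertips just in front of it and the panel's end screw at (322,185). I'll check the cap's edges against the estimate, along with the force noise.

```bash
cat >> h.py <<'E'
def wray(i,uv,z):
    K=i["K"];T=i["world_from_camera"]
    p=(np.array(uv)-K[:2,2])/K[0,0]; r=np.hypot(*p); d=T[:3,:3]@np.r_[p/r*np.sin(r),np.cos(r)]; o=T[:3,3]
    return o+d*(z-o[2])/d[2]
E
python3 - <<'E'
from h import *
im=cv2.imread("pics/w1.png"); i=imaging.camera_info("wrist")
g=im.min(2)
print(g[190:232:2,322]); print(g[212,298:346])
print("row",[ (v,wray(i,(322,v),.072)[:2]) for v in (200,205,210,228)])
print("cols",[(u,wray(i,(u,212),.072)[:2]) for u in (304,308,336,340)])
print("screw",wray(i,(322,185),.06))
crop=im[170:250,280:365]; cv2.imwrite("pics/w1c.png",cv2.resize(crop,None,fx=7,fy=7,interpolation=cv2.INTER_CUBIC))
for _ in range(4):
    imaging.camera("wrist"); o=ctrl.get_obs(); print(o["time_s"],o["ee_pos"],o["force"])
E
```

```text
[ 58  55  57  53 137 154  75  88 102 163 178 176 178 177 174 177 175 175
 170 150  41]
[ 59  53  57  56  59  85 157 104  92  67  67 157 181 176 176 176 174 175
 173 175 178 177 174 179 176 174 177 174 176 178 173 175 178 177 174 177
 176 157  25 132 145 146 141 115  69  55  65  58]
row [(200, array([0.565 , 0.1819])), (205, array([0.565 , 0.1778])), (210, array([0.5651, 0.1737])), (228, array([0.5654, 0.1585]))]
cols [(304, array([0.5509, 0.1717])), (308, array([0.5541, 0.1718])), (336, array([0.5762, 0.1722])), (340, array([0.5794, 0.1723]))]
screw [0.5647 0.1911 0.06  ]
2.825 [0.5667 0.1696 0.1376] [ 0.039  -0.2018  0.2197]
2.875 [0.5667 0.1696 0.1375] [-0.404   0.1523 -0.5033]
2.925 [0.5667 0.1695 0.1373] [ 0.5604 -0.5085 -0.1845]
2.975 [0.5666 0.1694 0.1372] [ 0.2479  0.4545 -0.0484]
```

View pics/w1c.png

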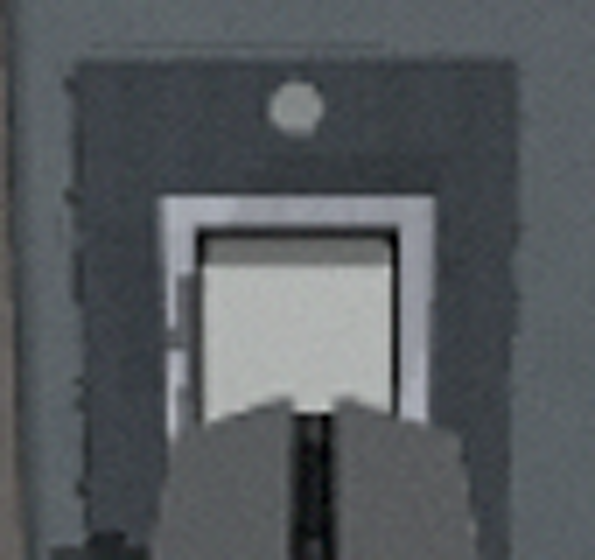

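The cap's left key centre comes out at (0.565–0.567, 0.165), with the cap 21 mm wide, and both cameras agree. Force noise is about 0.4 N per reading, so I'll average several. Now I'll go down to just above the first key.

>>> {"api": "apply_moves", "payload": {"deltas": [{"dp": [-0.001, 0.015, -0.0045], "roll": 0, "grip": 1}, {"dp": [0, 0.015, 0], "roll": 0, "grip": 1}, {"dp": [0, 0.012, 0], "roll": 0, "grip": 1}, {"dp": [0, 0.007, 0], "roll": 0, "grip": 1}, {"dp": [0, 0.0025, 0], "roll": 0, "grip": 1}, {"dp": [0, 0, 0], "roll": 0, "grip": 1}, {"dp": [0, 0, 0], "roll": 0, "grip": 1}]}}

```text
time_s: 3.85
ee_pos: [0.5658, 0.1646, 0.0854]
eef_rot: [-1.571, -0.001, 0.016]
force: [-0.0, -0.6, -0.6]
grip_width: 0.0007
```

```bash
cat > m.py <<'E'
from h import *
import sys
P=[];F=[]
for _ in range(int(sys.argv[1]) if len(sys.argv)>1 else 6):
    imaging.camera("side"); o=ctrl.get_obs(); P.append(o["ee_pos"]); F.append(o["force"])
print(o["time_s"],np.mean(P,0),np.std(P,0)[2],"F",np.mean(F,0))
E
python3 m.py
```

```text
4.15 [0.5657 0.1646 0.0852] 0.00010472246563042443 F [ 0.254  -0.0532 -0.0053]
```

>>> {"api": "apply_moves", "payload": {"deltas": [{"dp": [0, 0.0005, 0], "roll": 0, "grip": 1}, {"dp": [0, 0.0005, 0], "roll": 0, "grip": 1}, {"dp": [0, 0.0005, 0], "roll": 0, "grip": 1}, {"dp": [0, 0.0005, 0], "roll": 0, "grip": 1}, {"dp": [0, 0.0005, 0], "roll": 0, "grip": 1}, {"dp": [0, 0, 0], "roll": 0, "grip": 1}]}}

```text
time_s: 4.9
ee_pos: [0.5656, 0.1646, 0.0824]
eef_rot: [-1.571, 0.0, 0.016]
force: [-1.3, -0.7, 2.0]
grip_width: 0.0004
```

```bash
python3 m.py 5
```

```text
5.15 [0.5656 0.1645 0.0825] 1.7158168535132015e-05 F [-0.9037 -0.1744  1.4199]
```

Key 1 (left) gives 1.4 N with the tip at 71.5 mm, so it's standing. I'll lift, move 44 mm to the right, and tap key 2 at the same height.

>>> {"api": "apply_moves", "payload": {"deltas": [{"dp": [0, -0.01, 0], "roll": 0, "grip": 1}, {"dp": [0, 0, -0.015], "roll": 0, "grip": 1}, {"dp": [0, 0, -0.015], "roll": 0, "grip": 1}, {"dp": [0, 0, -0.014], "roll": 0, "grip": 1}, {"dp": [0, 0, 0], "roll": 0, "grip": 1}, {"dp": [0, 0.004, 0], "roll": 0, "grip": 1}, {"dp": [0, 0.0035, 0], "roll": 0, "grip": 1}, {"dp": [0, 0, 0], "roll": 0, "grip": 1}]}}

```text
time_s: 6.15
ee_pos: [0.5661, 0.1208, 0.0845]
eef_rot: [-1.571, 0.001, 0.016]
force: [0.2, -0.2, -0.2]
grip_width: 0.0006
```

>>> {"api": "apply_moves", "payload": {"deltas": [{"dp": [0, 0.0005, 0], "roll": 0, "grip": 1}, {"dp": [0, 0.0005, 0], "roll": 0, "grip": 1}, {"dp": [0, 0.0005, 0], "roll": 0, "grip": 1}, {"dp": [0, 0.0005, 0], "roll": 0, "grip": 1}, {"dp": [0, 0.0005, 0], "roll": 0, "grip": 1}, {"dp": [0, 0, 0], "roll": 0, "grip": 1}]}}

```text
time_s: 6.9
ee_pos: [0.5663, 0.1206, 0.0824]
eef_rot: [-1.571, 0.0, 0.016]
force: [-1.1, -1.2, 0.4]
grip_width: 0.0007
```

```bash
python3 m.py 5
```

```text
7.15 [0.5663 0.1205 0.0825] 2.12767199113106e-05 F [ 0.0334  0.3281 -0.079 ]
```

At the same height key 2 gives no force, so it may be the latched one. I'll go down in small steps to touch it.

>>> {"api": "apply_moves", "payload": {"deltas": [{"dp": [0, 0.0005, 0], "roll": 0, "grip": 1}, {"dp": [0, 0.0005, 0], "roll": 0, "grip": 1}, {"dp": [0, 0, 0], "roll": 0, "grip": 1}]}}

```text
time_s: 7.52
ee_pos: [0.5663, 0.1205, 0.0814]
eef_rot: [-1.571, 0.0, 0.016]
force: [-0.3, -0.4, 0.4]
grip_width: 0.0005
```

```bash
python3 m.py 4
```

```text
7.725 [0.5663 0.1206 0.0815] 1.451108994589904e-05 F [ 0.5233 -0.0392  0.0606]
```

Still free with the tip at 70.5 mm. I'll go on to about 68.5 mm, then feel in finer steps.

>>> {"api": "apply_moves", "payload": {"deltas": [{"dp": [0, 0.0005, 0], "roll": 0, "grip": 1}, {"dp": [0, 0.0005, 0], "roll": 0, "grip": 1}, {"dp": [0, 0.0005, 0], "roll": 0, "grip": 1}, {"dp": [0, 0.0005, 0], "roll": 0, "grip": 1}, {"dp": [0, 0, 0], "roll": 0, "grip": 1}]}}

```text
time_s: 8.35
ee_pos: [0.5663, 0.1206, 0.0796]
eef_rot: [-1.571, -0.0, 0.016]
force: [-1.3, -0.3, 2.0]
grip_width: 0.001
```

```bash
python3 m.py 4
```

```text
8.55 [0.5663 0.1205 0.0796] 1.3987519478628218e-05 F [-1.5747  0.152   2.8772]
```

Contact is at tip height 68.6 mm with 2.9 N, so key 2 is down about 3.5 mm: it's the latched key, touched but not moved. I'll still tap keys 3 and 4.

>>> {"api": "apply_moves", "payload": {"deltas": [{"dp": [0, -0.013, 0], "roll": 0, "grip": 1}, {"dp": [0, 0, -0.015], "roll": 0, "grip": 1}, {"dp": [0, 0, -0.015], "roll": 0, "grip": 1}, {"dp": [0, 0, -0.014], "roll": 0, "grip": 1}, {"dp": [0, 0, 0], "roll": 0, "grip": 1}, {"dp": [0, 0.004, 0], "roll": 0, "grip": 1}, {"dp": [0, 0.0035, 0], "roll": 0, "grip": 1}, {"dp": [0, 0, 0], "roll": 0, "grip": 1}]}}

```text
time_s: 9.55
ee_pos: [0.5668, 0.0769, 0.0845]
eef_rot: [-1.571, 0.001, 0.016]
force: [0.7, -0.2, -0.8]
grip_width: 0.0005
```

>>> {"api": "apply_moves", "payload": {"deltas": [{"dp": [0, 0.0005, 0], "roll": 0, "grip": 1}, {"dp": [0, 0.0005, 0], "roll": 0, "grip": 1}, {"dp": [0, 0.0005, 0], "roll": 0, "grip": 1}, {"dp": [0, 0.0005, 0], "roll": 0, "grip": 1}, {"dp": [0, 0.0005, 0], "roll": 0, "grip": 1}, {"dp": [0, 0, 0], "roll": 0, "grip": 1}]}}

```text
time_s: 10.3
ee_pos: [0.567, 0.0766, 0.0825]
eef_rot: [-1.571, -0.0, 0.016]
force: [-0.4, 0.6, 2.0]
grip_width: 0.0005
```

```bash
python3 m.py 5
```

```text
10.55 [0.5671 0.0766 0.0825] 1.31103227626416e-05 F [-0.3144 -0.1859  1.7095]
```

Key 3 gives 1.7 N at 71.5 mm, so it's standing. Key 4 next.

>>> {"api": "apply_moves", "payload": {"deltas": [{"dp": [0, -0.01, 0], "roll": 0, "grip": 1}, {"dp": [0, 0, -0.015], "roll": 0, "grip": 1}, {"dp": [0, 0, -0.015], "roll": 0, "grip": 1}, {"dp": [0, 0, -0.014], "roll": 0, "grip": 1}, {"dp": [0, 0, 0], "roll": 0, "grip": 1}, {"dp": [0, 0.004, 0], "roll": 0, "grip": 1}, {"dp": [0, 0.0035, 0], "roll": 0, "grip": 1}, {"dp": [0, 0, 0], "roll": 0, "grip": 1}]}}

```text
time_s: 11.55
ee_pos: [0.5675, 0.0329, 0.0845]
eef_rot: [-1.571, 0.001, 0.016]
force: [-0.3, -0.3, -0.3]
grip_width: 0.0003
```

>>> {"api": "apply_moves", "payload": {"deltas": [{"dp": [0, 0.0005, 0], "roll": 0, "grip": 1}, {"dp": [0, 0.0005, 0], "roll": 0, "grip": 1}, {"dp": [0, 0.0005, 0], "roll": 0, "grip": 1}, {"dp": [0, 0.0005, 0], "roll": 0, "grip": 1}, {"dp": [0, 0.0005, 0], "roll": 0, "grip": 1}, {"dp": [0, 0, 0], "roll": 0, "grip": 1}]}}

```text
time_s: 12.3
ee_pos: [0.5678, 0.0326, 0.0825]
eef_rot: [-1.571, -0.0, 0.016]
force: [-1.1, -0.6, 1.8]
grip_width: 0.0004
```

```bash
python3 m.py 5
```

```text
12.55 [0.5678 0.0326 0.0825] 1.2909628836014068e-05 F [-0.4541  0.1904  1.7942]
```

Key 4 gives 1.8 N at 71.5 mm, so it's standing. Key 2 is the only one down, so I'll go back 88 mm to it and press gradually toward the bottom, with the TCP at about 0.076.

>>> {"api": "apply_moves", "payload": {"deltas": [{"dp": [0, -0.012, 0], "roll": 0, "grip": 1}, {"dp": [0, 0, 0.022], "roll": 0, "grip": 1}, {"dp": [0, 0, 0.022], "roll": 0, "grip": 1}, {"dp": [0, 0, 0.022], "roll": 0, "grip": 1}, {"dp": [0, 0, 0.022], "roll": 0, "grip": 1}, {"dp": [0, 0, 0], "roll": 0, "grip": 1}, {"dp": [0, 0.006, 0], "roll": 0, "grip": 1}, {"dp": [0, 0.005, 0], "roll": 0, "grip": 1}, {"dp": [0, 0.002, 0], "roll": 0, "grip": 1}, {"dp": [0, 0, 0], "roll": 0, "grip": 1}]}}

```text
time_s: 13.8
ee_pos: [0.5663, 0.1202, 0.0812]
eef_rot: [-1.571, 0.0, 0.016]
force: [0.3, -0.2, 0.0]
grip_width: 0.0004
```

>>> {"api": "apply_moves", "payload": {"deltas": [{"dp": [0, 0.001, 0], "roll": 0, "grip": 1}, {"dp": [0, 0.001, 0], "roll": 0, "grip": 1}, {"dp": [0, 0.001, 0], "roll": 0, "grip": 1}, {"dp": [0, 0.001, 0], "roll": 0, "grip": 1}, {"dp": [0, 0.001, 0], "roll": 0, "grip": 1}, {"dp": [0, 0, 0], "roll": 0, "grip": 1}]}}

```text
time_s: 14.55
ee_pos: [0.5664, 0.1205, 0.0765]
eef_rot: [-1.571, -0.0, 0.016]
force: [-0.0, -1.7, 4.2]
grip_width: 0.0007
```

```bash
python3 m.py 4
```

```text
14.75 [0.5664 0.1205 0.0765] 1.3852869371775011e-05 F [-0.3142 -1.0011  4.1793]
```

Near the bottom: 4.2 N with the tip at 65.5 mm. I'll press the last bit in 0.3 mm steps.

>>> {"api": "apply_moves", "payload": {"deltas": [{"dp": [0, 0.0003, 0], "roll": 0, "grip": 1}, {"dp": [0, 0.0003, 0], "roll": 0, "grip": 1}, {"dp": [0, 0, 0], "roll": 0, "grip": 1}, {"dp": [0, 0, 0], "roll": 0, "grip": 1}]}}

```text
time_s: 15.25
ee_pos: [0.5664, 0.1205, 0.0763]
eef_rot: [-1.571, -0.0, 0.016]
force: [-3.3, -1.6, 8.4]
grip_width: 0.0006
```

```bash
python3 m.py 4
```

```text
15.45 [0.5664 0.1205 0.0763] 6.336541387123501e-06 F [-2.864  -1.0585  8.5498]
```

The key is on its hard stop at 8.5 N. I'll let go, then touch lightly at 71.5 mm to confirm it sprang up.

>>> {"api": "apply_moves", "payload": {"deltas": [{"dp": [0, -0.004, 0], "roll": 0, "grip": 1}, {"dp": [0, -0.008, 0], "roll": 0, "grip": 1}, {"dp": [0, 0, 0], "roll": 0, "grip": 1}, {"dp": [0, 0, 0], "roll": 0, "grip": 1}, {"dp": [0, 0.0026, 0], "roll": 0, "grip": 1}]}}

```text
time_s: 16.08
ee_pos: [0.5663, 0.1206, 0.085]
eef_rot: [-1.571, 0.0, 0.016]
force: [1.0, 0.0, -0.3]
grip_width: 0.0006
```

>>> {"api": "apply_moves", "payload": {"deltas": [{"dp": [0, 0.0005, 0], "roll": 0, "grip": 1}, {"dp": [0, 0.0005, 0], "roll": 0, "grip": 1}, {"dp": [0, 0.0005, 0], "roll": 0, "grip": 1}, {"dp": [0, 0.0005, 0], "roll": 0, "grip": 1}, {"dp": [0, 0.0005, 0], "roll": 0, "grip": 1}, {"dp": [0, 0, 0], "roll": 0, "grip": 1}]}}

```text
time_s: 16.82
ee_pos: [0.5663, 0.1206, 0.0828]
eef_rot: [-1.571, -0.0, 0.016]
force: [-0.6, -0.2, 2.1]
grip_width: 0.0002
```

```bash
python3 m.py 5
```

```text
17.075 [0.5663 0.1206 0.0828] 1.4701339507825121e-05 F [-0.5893 -0.1459  1.4014]
```

Key 2 now touches at standing height, 1.4 N with the tip at 71.8 mm. I'll back off and take a last look.

>>> {"api": "apply_moves", "payload": {"deltas": [{"dp": [0, -0.02, 0], "roll": 0, "grip": 1}, {"dp": [0, -0.05, 0], "roll": 0, "grip": 1}, {"dp": [0, -0.05, 0], "roll": 0, "grip": 1}, {"dp": [-0.05, 0, 0], "roll": 0, "grip": 1}, {"dp": [-0.05, 0, 0], "roll": 0, "grip": 1}, {"dp": [-0.05, 0, 0], "roll": 0, "grip": 1}, {"dp": [0, 0, 0], "roll": 0, "grip": 1}, {"dp": [0, 0, 0], "roll": 0, "grip": 1}]}}

```text
time_s: 18.08
ee_pos: [0.4171, 0.1182, 0.2032]
eef_rot: [-1.571, -0.001, 0.016]
force: [0.5, 0.1, 0.1]
grip_width: 0.0004
```

Run:
```python
from h import *
im=imaging.camera("side"); a=cv2.imread("pics/side0.png")
s=lambda x:cv2.resize(x[180:320,220:360],None,fx=2.8,fy=4,interpolation=cv2.INTER_CUBIC)
cv2.imwrite("pics/end.png",np.hstack([s(a),s(im)])); print(ctrl.get_obs()["ee_pos"],ctrl.get_obs()["time_s"])
```

```text
[0.4172 0.1182 0.2029] 18.125
```

View pics/end.png

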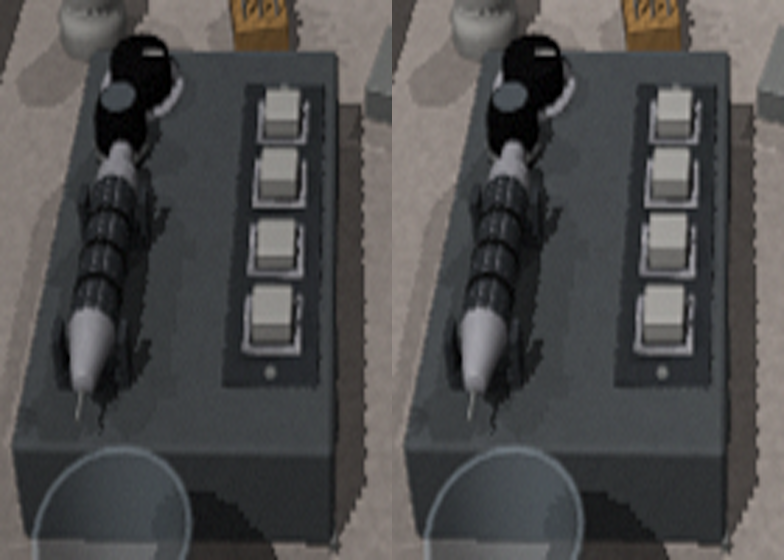

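In the before/after crop, the second key from the near end (the left end seen from the robot) was lower before. It is now level with the others, and nothing else has moved. Handing in.

```bash
python3 -c "
from station import ctrl
print(ctrl.hand_in())"
```

```text
the job is handed in; nothing more can be done
None
```

The job is done and handed in: the second key from the left was the latched one. It has been released, and all four keys now stand level.

- **Tapping, left to right:** Keys 1, 3 and 4 met the fingertips at standing height (tip at 71.5 mm) with 1.4, 1.7 and 1.8 N. Key 2 gave nothing until 68.6 mm, where it read 2.9 N. That is just under the 3 N at which a latched key yields, so the tap did not release it.
- **Release:** I pressed key 2 onto its stop, reading 8.5 N, and let go.
- **Last checks:** A light re-touch found key 2 at standing height (1.4 N, tip at 71.8 mm). The side camera's before/after crop shows the four keys level and the handpiece, loupe and other things in the crop unmoved. The pliers and most of the file lay outside that crop, so I did not re-check them, but the closed fingers touched only the keys. No check failed or disagreed. The arm was clear of everything at about 18 s of the 48 s allowed.

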